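# Rack a parts box behind its drop catch

## Robot

A 6-joint arm with a two-finger parallel gripper is mounted at the origin on the work surface. World frame = base frame: x ahead of the robot, y to its left, z up, the work surface at z = 0. Lengths are in m, angles in rad, forces in N, time in s.
With the tool pointing down it reaches from about 0.425 to 0.95 m from the base axis. Payload 14.7 kg.
Tool frame: the origin (TCP) lies on the mounting face of the last link; the fingertips stand 173 mm ahead of it and the grasp point (between the pads) lies 155 mm ahead of it; z points along the fingers, y is the line along which they close (so a half turn about z gives the same grasp; the last joint's range is limited). The gripper opens to 85 mm and grips with 20 to 120 N. Pads are 22 mm wide; open, the fingers measure 114 mm over their backs; the gripper's body (76 mm by 85 mm) begins 54 mm behind the grasp point. The pads swing forward as they close: fully open they stand 13 mm farther back than shut.
Start: joints at [-1.286, 0.48, 1.596, -0, 1.065, -0.047], TCP at [0.212, -0.615, 0.405] pointing down, gripper open.
Joint ranges: [-2.75, 2.75], [-0.82, 2.05], [0.23, 2.67], [-1.56, 4.7], [0.09, 2.69], [-2.92, 2.92]. Speed limits (rad/s): [1.89, 1.89, 2.39, 3.01, 3.01, 3.01].

## Interface

Orientations are given as [roll, pitch, yaw] about the fixed x, y, z axes, in that order (R = Rz(yaw) Ry(pitch) Rx(roll)).
In Python, from plant import arm gives the robot as it stands. Calls block until the motion is done:
- arm.goto(position, orientation): joint-space move of the TCP to a pose.
- arm.servo_line(position, orientation=None, vel=0.15, guard=None): straight line of the TCP; orientation=None keeps the orientation; vel is the mean speed in m/s. With guard (N) it stops when the force on the tool has changed by that much, and returns True; else False.
- arm.goto_joints(angles): joint-space move.
- arm.set_gripper(opening): opening from 0.0 (shut) to 1.0 (fully open); the grip force is fixed at half the most; returns when the fingers have stopped.
- arm.pause(seconds).
- arm.solve_ik(position, orientation): joint angles nearest the present ones, or None.
- arm.read_state(): the state.
- arm.grab_frame(name): name is "side" or "top" or "wrist"; returns (picture, depth): 420x560x3 uint8, red, green, blue; 420x560 float32, m along the optical axis (not along the pixel's ray), 0 where there is no reading.
- arm.camera_info(name): a dict with "fov_y" (degrees; the focal length in pixels is half the picture's height over the tangent of half this angle, whatever the lens; pixels are square), "cx", "cy" (the principal point, pixels), "R" (3x3) and "t" (3): a world point X has camera coordinates R X + t; the wrist camera has in their place "T_tool_cam" (4x4, takes a point from camera to tool coordinates, whose origin is the TCP and whose axes are the flange's). Camera axes: x right, y down, z forward; pixel columns grow to the right and rows downward; lengths in m; the calibration is good to about 2 mm. A picture is of the moment at which its call begins: read the wrist's pose just before it. camera_info takes no time and is no camera call.
A pose or a line that the arm cannot do raises arm.MotionError and nothing moves.
- arm.sign_off(): hands the job in; it is judged then, once.
The state is a dict: "t": time; "q": joint angles; "qvel": joint speeds; "effort": joint torques, N m; "eef_pos": TCP position; "ee_rot": TCP orientation; "contact_force": force on the tool from outside, world axes, zero at the start; "wrist_torque": the same for the moment, N m; "grip_width": opening from 0.0 (shut) to 1.0 (fully open); "grip_force": force on a finger pad.
Only numpy, scipy, OpenCV 4.12 (cv2) and the standard library are available. Lean on these libraries where they do the work, as an engineer would, in place of code of your own. Each camera call takes 0.05 s, during which the arm holds its last target. There are 200 camera calls.

## Task

Put the loose parts box into the empty middle bay of the carry rack: slide it in so that its own leading edge lifts the drop catch, press it gently against the sprung back plate until the catch falls behind it, and let go so that it stays locked in. Do not touch the catch with the robot, do not ram the back plate against its end, and leave everything else where it is.

Things in the scene. Friction and masses are not known exactly. Their poses are not given: they have to be found in the camera images.
- box: the loose parts box to rack: closed flat box 110 mm long (its x), 60 wide (y), 36 high, 0.18 to 0.35 kg, grey plastic, clear lid, plain square edges; both ends are alike, either may go in first. Starts flat on the table away from the rack. Origin at the centre of its underside, z up.
- rack: low grey steel carry rack fixed on the table, 226 mm wide (y), 195 deep (x), carrying handle across the back 135 high. Origin on the table, middle of the front edge; x points into the bays (the way to push), z up. Three bays at 74 mm pitch along y; the outer two hold like boxes behind their catches, the middle one (y = 0) is empty.
- bay_mouth (a point): middle of the empty bay's mouth on its floor, nominally; axes as the rack's. The bay is a steel channel 65 mm wide inside, floor 6 mm and walls 35 mm above the table, mouth flared 3 mm, floor sill 12 mm farther out, then a 12 mm lip ramping down to the table. Slotted in the frame, it sits (with catch and plate) up to 7 mm nearer or deeper than all nominal values (unmeasured: feel for it).
- bay_home (a point): nominal place, +-7 mm along x as the channel, of the middle of the box's rear lower edge (nearest the robot) when the catch drops: 48 mm inside the mouth, on the floor. The plate is then pressed in 4 mm; 2 mm more and it is at its hard stop. When let go the springs push the box back about 2 mm, against the catch.
- catch (a joint): angle of the empty bay's drop catch, rad: 0 hanging on its stop (20 degrees nose-down), growing as it lifts; about 0.26 riding on top of the box, 0 again once dropped. Loose steel tongue of 50 g, 14 mm wide, 42 long, 5 thick, with an 11 mm thumb tab on its middle.
- catch_pin (a point): nominal middle of the catch's hinge pin, 6 mm inside the mouth, 48 mm above the table, over the bay's left edge. From here the tongue points into the bay (rack +x), filling rack y = +16 to +30 mm; its top 53 mm above the table (59 lifted), the hinge cheek beside it 57. The rest of the width (rack y = -32 to +16 mm) is open from above for fingers behind the box.
- plate (a joint): how far the empty bay's sprung back plate is pressed in, m: 0 free, 0.006 at its hard stop. Its face stands nominally 154 mm inside the mouth; 5 N start it, 8.5 N bring it to the end; over 16 N is ramming. About 0.002 when the box is locked between plate and catch.
- box_l: the like parts box locked in the outer bay at rack y = +74 mm; leave alone. Origin at the centre of its underside.
- box_r: the like parts box locked in the outer bay at rack y = -74 mm; leave alone. Origin at the centre of its underside.
- meter: a black and grey multimeter lying flat, 130 x 68 x 33 mm, with a dial; leave alone. Origin at the centre of its underside.
- driver: a screwdriver 170 mm long lying on the table; leave alone. Origin on the table under its middle.
- jar: a small glass jar with a steel lid, 52 mm across, 62 mm high; leave alone. Origin at the centre of its underside.
- adapter: a black plug-in power adapter, 58 x 44 x 30 mm, two pins; leave alone. Origin at the centre of its underside.
- spool: a white spool 54 mm across, 40 mm high; leave alone. Origin at the centre of its underside.

How it is judged:
On the way, in this order (a step that is already met when the one before it is completed fails the run):
1. the box, flat in the middle bay's mouth, has lifted the catch and carries it on its top (value of joint catch above 0.18 rad and x of box in the frame of rack above -0.03 m and z of box in the frame of rack below 0.012 m and angle between box's own z axis and vertical below 0.12 rad), for 0.2 s.
2. the catch has dropped behind the box, which stands against the sprung plate (value of joint catch below 0.06 rad and value of joint plate above 0.0007 m), for 0.2 s.
At the end, for the whole second after the job is handed in: The box lies flat (within 3.5 degrees, underside under 10 mm up) and still in the middle bay, within 5 mm of its centre line, its middle 92 to 112 mm behind the rack's front edge; the catch hangs behind it (under 0.06 rad); the plate is held pressed in 0.7 to 4.5 mm (all of step 2 and value of joint plate below 0.0045 m and x of box in the frame of rack between 0.092 and 0.112 m and y of box in the frame of rack between -0.005 and 0.005 m and z of box in the frame of rack below 0.01 m and angle between box's own z axis and vertical below 0.06 rad and linear speed of box below 0.01 m/s); the robot touches nothing.
It fails at once if the robot touches the catch of the empty bay (over 0.5 N) (contact force between any of the fingers, the arm and catch above 0.5 N).
It fails at once if the box is rammed against the sprung back plate (over 16 N) (contact force between box and plate above 16 N).
It fails at once if a box in an outer bay is shifted more than 8 mm (distance of any of box_l, box_r from where it was at the start of the episode above 0.008 m).
It fails at once if one of the other things on the table is shifted more than 20 mm (distance of any of meter, driver, jar, adapter, spool from where it was at the start of the episode above 0.02 m).
It also fails if it takes over 69 s, if anything falls off the work surface, if the arm or the gripper's body presses on something with over 40 N, if the wrist force passes 120 N, or if a joint passes its speed limit or range.

## Working session

There is one attempt and no reset: what is moved stays moved. The work goes in short steps, each a Python script; the robot and the scene stay as the last script left them, time stands still between calls to the robot, and variables do not carry over. Pictures are saved under pics/ and viewed, at most 11 in all, crops included, and the job is handed in when it is done.

```bash
ls; mkdir -p pics; python3 - <<'E'
from plant import arm
import cv2,numpy as np
for n in("top","side"):
    p,d=arm.grab_frame(n); cv2.imwrite(f"pics/{n}0.png",p[:,:,::-1]); np.save(f"{n}0.npy",d)
    print(n,arm.camera_info(n))
print(arm.camera_info("wrist")); print(arm.read_state())
E
```

```text
pics
top {'fov_y': 57.90737213227428, 'cx': 277.26446812281006, 'cy': 212.65254198487057, 'R': array([[ 0.01494006, -0.99916143, -0.03812136],
       [-0.99510196, -0.01113175, -0.09822515],
       [ 0.09771843,  0.03940213, -0.9944338 ]]), 't': array([-0.00130306,  0.61499517,  0.77586708])}
side {'fov_y': 54.77392383023307, 'cx': 288.52656425511407, 'cy': 208.60995884682555, 'R': array([[ 0.99127844, -0.13061561, -0.01751031],
       [-0.11321964, -0.77608773, -0.62037823],
       [ 0.06744154,  0.61695008, -0.78410729]]), 't': array([-0.61861759,  0.09713659,  0.96008544])}
{'fov_y': 61.246838822191954, 'cx': 276.24230683177956, 'cy': 213.26873089268034, 'T_tool_cam': array([[ 1.14447477e-04, -9.64893592e-01, -2.62641091e-01,
         6.55990189e-02],
       [ 9.99999979e-01,  1.55588366e-04, -1.35846006e-04,
        -6.99258315e-04],
       [ 1.71940839e-04, -2.62641070e-01,  9.64893589e-01,
         3.07671482e-02],
       [ 0.00000000e+00,  0.00000000e+00,  0.00000000e+00,
         1.00000000e+00]])}
{'t': 0.1, 'q': array([-1.28559555e+00,  4.80717297e-01,  1.59679295e+00, -2.51423984e-06,
        1.06511833e+00, -4.65990198e-02]), 'qvel': array([-0.00121366, -0.00108301, -0.00223574, -0.00082199,  0.00027088,
       -0.0003962 ]), 'effort': array([-7.72694257e-04, -9.52261734e+01, -4.31041181e+01, -8.91439618e-05,
        5.38483058e-03, -3.85795852e-05]), 'eef_pos': array([ 0.21170328, -0.61436618,  0.40417679]), 'ee_rot': array([-3.14055776e+00, -4.60594803e-05,  3.31800992e-01]), 'contact_force': array([ 0.53546653, -1.19688675,  0.41335763]), 'wrist_torque': array([ 0.02896429,  0.02276576, -0.00448297]), 'grip_force': 0.0, 'grip_width': 1.000993082524641}
```

View pics/top0.png

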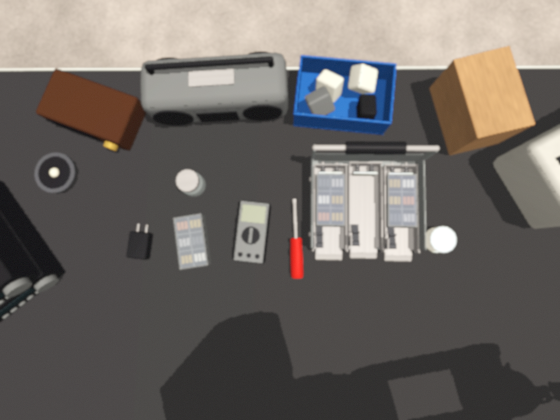

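View pics/side0.png

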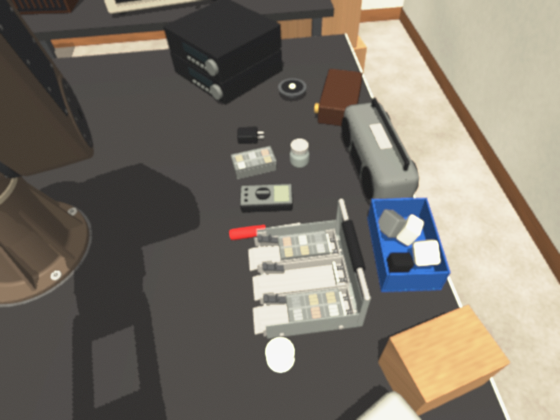

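The top view shows the loose box at about (191,241). The rack spans (310-430, 145-260) with its middle bay at (363,210). The meter is at (252,232), the driver at (296,240), the adapter at (140,241), the jar at (190,182) and the spool at (441,240).

```bash
cat > h.py <<'E'
import numpy as np,cv2
def cloud(d,ci,R=None,t=None):
    f=210/np.tan(np.radians(ci['fov_y']/2)); v,u=np.mgrid[:420,:560]
    P=np.stack([(u-ci['cx'])/f*d,(v-ci['cy'])/f*d,d],-1)
    if R is None: return (P-ci['t'])@ci['R']
    return P@R.T+t
E
python3 - <<'E'
from plant import arm
from h import *
d=np.load('top0.npy');W=cloud(d,arm.camera_info('top'))
print("table z",np.median(W[300:310,150:160,2]),W[200,270])
m=np.zeros((420,560),np.uint8);m[205:278,165:217]=1
s=(m>0)&(W[...,2]>.028)&(W[...,2]<.045)
P=W[s];print("box n",len(P),"z",np.median(P[:,2]))
r=cv2.minAreaRect((P[:,:2]*1000).astype(np.float32));print(r)
# rack region map: high-res heightmap in world
p=cv2.imread('pics/top0.png')
x0,x1,y0,y1=130,275,295,460
c=cv2.resize(p[x0:x1,y0:y1],None,fx=4,fy=4,interpolation=cv2.INTER_CUBIC);cv2.imwrite('pics/rackc.png',c)
for row in range(140,266,4): print(row,round(W[row,363,0],3),' '.join(f"{int(round(1000*z))}" for z in W[row,306:444:4,2]))
E
```

```text
table z -0.00011286323626155808 [0.64578258 0.02439609 0.00077708]
box n 1500 z 0.03543674112327748
((552.80908203125, 189.48793029785156), (110.03929901123047, 60.77749252319336), 9.941214561462402)
140 0.783 -3 -2 -1 4 -3 0 0 -2 -1 0 1 -3 -2 -1 0 0 1 -2 0 1 1 0 0 -3 1 1 0 0 2 -1 0 0 0 4 -1
144 0.733 -3 -2 131 -2 -1 -2 1 -1 -3 0 136 140 140 140 140 141 142 142 140 143 142 139 141 141 140 140 0 0 -1 1 1 1 2 0 -1
148 0.726 2 -1 133 133 134 135 133 134 134 134 134 142 141 142 140 139 140 141 141 141 140 139 142 140 140 143 136 137 134 135 135 132 133 133 1
152 0.719 -2 -2 115 -2 4 0 -1 -1 -2 0 134 135 136 137 139 136 137 137 135 134 135 135 134 135 135 -2 0 -1 -1 -2 81 103 123 0 0
156 0.735 -2 -1 86 41 41 42 42 39 832 43 45 44 45 43 43 43 44 45 45 46 45 41 48 48 48 46 48 50 46 56 81 92 -1 -2 -1
160 0.735 0 -1 5 6 7 4 7 4 8 7 8 7 8 9 9 6 11 9 11 11 13 10 9 11 11 15 11 14 33 57 -2 0 0 -1 1
164 0.723 0 -3 31 38 37 38 39 38 39 37 39 20 22 23 23 21 20 24 23 0 37 41 39 39 38 38 3 2 28 53 0 -2 -3 -2 1
168 0.718 -1 -2 33 6 27 6 4 4 22 6 35 6 5 26 5 7 25 5 8 16 3 20 21 9 7 24 7 20 28 53 0 1 -2 
[... 1723 characters left out ...]
45 46 6 6 4 3 9 36 45 5 38 41 38 40
240 0.56 -2 2 57 47 47 5 5 6 6 6 37 48 48 48 5 8 4 7 6 35 41 47 46 4 8 4 6 11 34 49 5 41 40 39 41
244 0.552 -2 0 56 55 53 6 2 5 4 3 35 54 52 52 4 7 4 6 6 33 50 51 51 6 3 6 6 8 37 45 60 5 40 42 37
248 0.543 1 -1 36 5 6 5 5 7 7 4 35 2 4 4 7 1 5 2 4 33 50 50 52 4 7 7 5 9 33 43 63 4 38 39 40
252 0.534 2 1 -1 3 6 5 5 5 5 1 3 3 8 3 5 6 6 5 -1 -3 4 4 5 6 7 7 7 -2 27 -2 -2 0 -1 -1 -5
256 0.526 1 0 1 3 4 1 3 2 2 -1 -2 6 2 2 832 2 2 2 -2 -1 4 2 4 2 2 3 4 2 1 0 0 -2 -1 -2 -1
260 0.517 -2 -1 -2 -3 -1 0 -1 -3 -2 -1 -1 0 1 0 -1 -1 -1 0 -1 -1 -3 1 1 2 0 3 2 -1 1 0 -1 0 1 -2 -3
264 0.509 -2 0 2 0 -2 1 1 -1 0 0 0 -3 -2 1 -1 -3 2 -1 1 -2 0 -1 1 -2 1 -1 1 -3 -1 1 0 -2 0 -2 1
```

View pics/rackc.png

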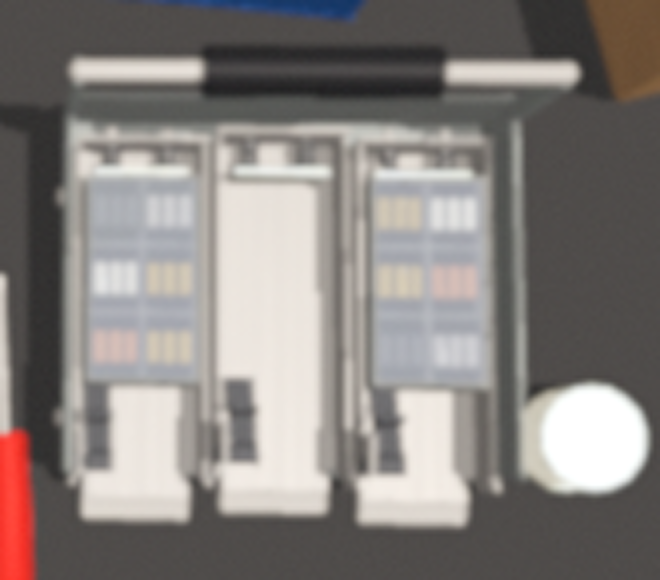

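The crop shows the rack square to the table axes to within about a degree. The empty channel's lip is at crop row 513 and its catch at (240,420). Next I'll look from close by with the wrist camera.

```bash
cat >> h.py <<'E'
from scipy.spatial.transform import Rotation as Ro
def wrist(arm,name=None):
    s=arm.read_state(); p,d=arm.grab_frame('wrist'); ci=arm.camera_info('wrist')
    Rt=Ro.from_euler('xyz',s['ee_rot']).as_matrix(); T=np.array(ci['T_tool_cam'])
    W=cloud(d,ci,Rt@T[:3,:3],Rt@T[:3,3]+s['eef_pos'])
    if name: cv2.imwrite(f'pics/{name}.png',p[:,:,::-1]); np.save(name+'.npy',W)
    return p,W
E
python3 - <<'E'
from plant import arm
from h import *
pi=np.pi
arm.goto([.50,-.2,.36],[pi,0,pi]); p,W=wrist(arm,'w1')
print(arm.read_state()['t'],W[10,10],W[410,550],W[210,280])
x,y,z=W[...,0],W[...,1],W[...,2]
# orthographic height & colour map, 1mm grid 
X0,Y0=.46,-.34
hm=np.full((320,300),np.nan);cm=np.zeros((320,300,3),np.uint8)
i=((x-X0)*1000).astype(int);j=((y-Y0)*1000).astype(int);ok=(i>=0)&(i<320)&(j>=0)&(j<300)&(z>-.02)
hm[i[ok],j[ok]]=z[ok]; cm[i[ok],j[ok]]=p[ok][:,::-1]
cm=cm[::-1,::-1];cv2.imwrite('pics/ortho.png',cv2.resize(cm,(562,600)))
np.save('hm.npy',hm)
# wall tops (32-37mm) lateral positions at several x
for xx in range(80,240,20):
    b=np.nanmedian(hm[xx-8:xx+8],axis=0); js=np.where((b>.031)&(b<.0375))[0]
    g=np.split(js,np.where(np.diff(js)>1)[0]+1); print(xx/1000+X0,[(round(a[0]/1000+Y0,3),round(a[-1]/1000+Y0,3)) for a in g if len(a)])
# front profile of each bay
E
```

```text
1.9917 [ 3.46641430e-01 -4.21358536e-01  2.44272595e-04] [ 0.50290226 -0.13237507  0.25731395] [ 0.5191584  -0.19656809 -0.00062911]
0.54 [(np.float64(-0.287), np.float64(-0.283)), (np.float64(-0.215), np.float64(-0.215)), (np.float64(-0.212), np.float64(-0.212)), (np.float64(-0.142), np.float64(-0.142)), (np.float64(-0.137), np.float64(-0.136)), (np.float64(-0.069), np.float64(-0.067))]
0.56 [(np.float64(-0.288), np.float64(-0.288)), (np.float64(-0.286), np.float64(-0.284)), (np.float64(-0.211), np.float64(-0.21)), (np.float64(-0.137), np.float64(-0.136))]
0.5800000000000001 [(np.float64(-0.286), np.float64(-0.284)), (np.float64(-0.235), np.float64(-0.234)), (np.float64(-0.223), np.float64(-0.223)), (np.float64(-0.221), np.float64(-0.221)), (np.float64(-0.218), np.float64(-0.217)), (np.float64(-0.211), np.float64(-0.21)), (np.float64(-0.158), np.float64(-0.158)), (np.float64(-0.145), np.float64(-0.143)), (np.float64(-0.138), np.float64(-0.135))]
0.6000000000000001 [(np.float64(-0.285), np.float64(-0.284)), (np.float64(-0.219), np.float64(-0.217)), (np.float64(-0.211), np.float64(-0.
[... 552 characters left out ...]
-0.221)), (np.float64(-0.218), np.float64(-0.217)), (np.float64(-0.212), np.float64(-0.21)), (np.float64(-0.145), np.float64(-0.142)), (np.float64(-0.138), np.float64(-0.136)), (np.float64(-0.134), np.float64(-0.134))]
0.66 [(np.float64(-0.286), np.float64(-0.284)), (np.float64(-0.219), np.float64(-0.217)), (np.float64(-0.212), np.float64(-0.21)), (np.float64(-0.145), np.float64(-0.143)), (np.float64(-0.138), np.float64(-0.136)), (np.float64(-0.134), np.float64(-0.134))]
0.68 [(np.float64(-0.29), np.float64(-0.29)), (np.float64(-0.286), np.float64(-0.284)), (np.float64(-0.219), np.float64(-0.218)), (np.float64(-0.211), np.float64(-0.211))]<stdin>:16: RuntimeWarning: All-NaN slice encountered
```

View pics/w1.png

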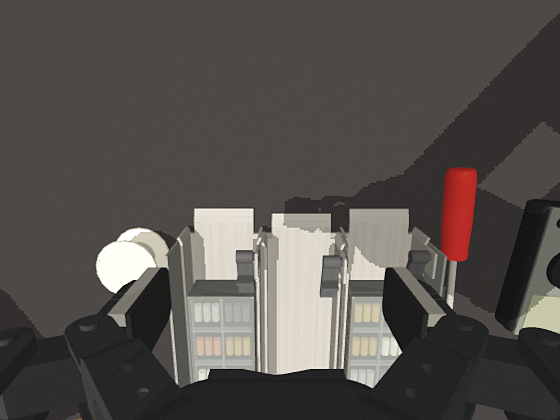

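View pics/ortho.png

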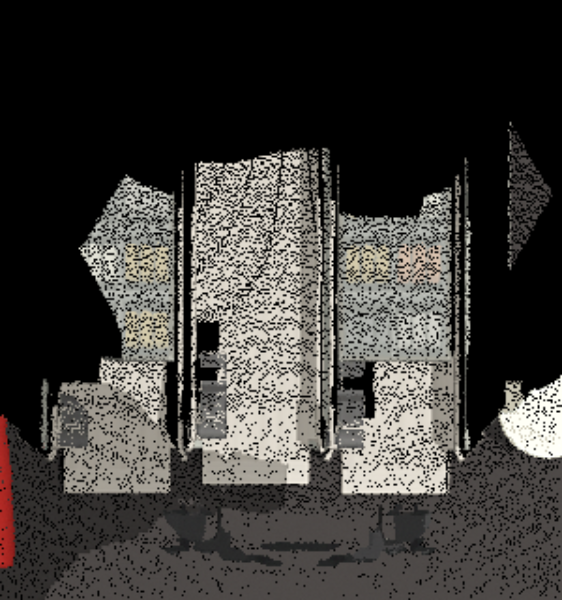

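The wrist view shows the empty channel at columns 270-335 and its catch at (330,275). Channel inner walls are at world y -0.2105 and -0.145, so the bay centre is -0.1775, the width is 65 mm as given, and the yaw is about 0. The middle lip sits about 5 mm deeper than its neighbours, which puts the mouth at x≈0.546. Now the grasp, on the rear of the box.

```bash
python3 - <<'E'
from plant import arm
from h import *
pi=np.pi
W=cloud(np.load('top0.npy'),arm.camera_info('top'))
for r in (190,205,215): 
    print('top walls y',[round(W[r,c,1],4) for c in range(300,425) if .031<W[r,c,2]<.0375])
a=np.radians(9.94); c=np.array([.5528,.1895]); g=c-.039*np.array([np.cos(a),np.sin(a)])
o=[pi,0,pi+a-2*pi]
arm.set_gripper(1.0)
arm.goto([*g,.29],o); arm.servo_line([*g,.173],o,vel=.12,guard=15)
arm.set_gripper(0.0); s=arm.read_state(); print(s['t'],s['grip_width'],s['grip_force'],s['eef_pos'])
arm.servo_line([*g,.26],o); s=arm.read_state(); print(s['t'],s['grip_width'],s['grip_force'],s['contact_force'],s['q'])
p,d=arm.grab_frame('top');cv2.imwrite('pics/t2.png',p[:,:,::-1]);W=cloud(d,arm.camera_info('top'))
E
```

```text
top walls y [np.float64(-0.0706), np.float64(-0.0747), np.float64(-0.1379), np.float64(-0.1443), np.float64(-0.1465), np.float64(-0.211), np.float64(-0.2133), np.float64(-0.2181), np.float64(-0.2196), np.float64(-0.223), np.float64(-0.2854), np.float64(-0.2905), np.float64(-0.2912)]
top walls y [np.float64(-0.0708), np.float64(-0.1378), np.float64(-0.1443), np.float64(-0.1463), np.float64(-0.211), np.float64(-0.2129), np.float64(-0.2187), np.float64(-0.2224), np.float64(-0.2851), np.float64(-0.2872), np.float64(-0.2918)]
top walls y [np.float64(-0.0646), np.float64(-0.0708), np.float64(-0.1377), np.float64(-0.1444), np.float64(-0.146), np.float64(-0.2125), np.float64(-0.2188), np.float64(-0.2222), np.float64(-0.2865), np.float64(-0.2908)]
5.1417 0.6930795334200177 63.70225667953491 [0.51460794 0.18289796 0.17386371]
5.875 0.6937653000067863 64.85702276229858 [-1.33945969 -0.45192266 -3.12357006] [ 2.85888286e-01  5.31291977e-01  1.96274469e+00 -9.90492738e-06
  6.48199552e-01 -1.45844636e+00]
```

```bash
python3 - <<'E'
from plant import arm
from h import *
pi=np.pi; o=[pi,0,pi]; Y=-.178
arm.goto([.406,Y,.26],o); arm.servo_line([.406,Y,.1825],o,vel=.1)
s=arm.read_state(); print(s['t'],s['eef_pos'],s['ee_rot'],s['contact_force'])
for n in('top','side'):
    p,d=arm.grab_frame(n); W=cloud(d,arm.camera_info(n))
    m=(W[...,2]>.037)&(W[...,2]<.052)&(W[...,0]>.36)&(W[...,0]<.51)&(abs(W[...,1]-Y)<.05)
    P=W[m]; print(n,len(P),P.mean(0) if len(P) else 0, cv2.minAreaRect((P[:,:2]*1000).astype(np.float32)) if len(P) else 0)
    cv2.imwrite(f'pics/{n}3.png',p[:,:,::-1])
a=cv2.imread('pics/top3.png')[150:300,280:460];b=cv2.imread('pics/side3.png')[190:340,170:380]
cv2.imwrite('pics/c3.png',np.hstack([cv2.resize(a,(480,400)),cv2.resize(b,(320,400)) if 0 else cv2.resize(b,(320,229)) if 0 else cv2.resize(b,(320,400))]))
E
```

```text
8.2583 [ 0.40621945 -0.17797452  0.1828189 ] [-3.14137543e+00  4.26143667e-04 -3.14135988e+00] [-0.03627699 -0.55770443 -2.59227528]
top 1150 [ 0.46261388 -0.17660337  0.04408218] ((456.739501953125, -173.1089630126953), (71.09368133544922, 89.78146362304688), 88.51881408691406)
side 1148 [ 0.45786114 -0.17907715  0.04472381] ((450.3686828613281, -179.1438751220703), (102.40972137451172, 67.60768127441406), 1.449196696281433)
```

View pics/c3.png

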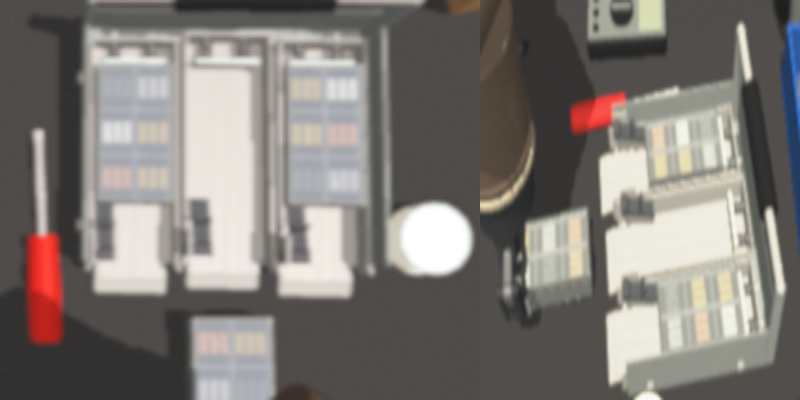

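The crop shows the held box (crop columns 190-274, row 317) square in front of the empty channel, with the catch down. I'll check its edges numerically, then insert it.

```bash
python3 - <<'E'
from plant import arm
from h import *
pi=np.pi; o=[pi,0,pi]; Y=-.178
for n in('top','side'):
    p,d=arm.grab_frame(n); W=cloud(d,arm.camera_info(n))
    m=(W[...,2]>.038)&(W[...,2]<.05)&(W[...,0]>.45)&(W[...,0]<.52)&(abs(W[...,1]-Y)<.045); P=W[m]
    for lo in(.46,.475,.49):
        q=P[(P[:,0]>lo)&(P[:,0]<lo+.015)]; print(n,lo,np.percentile(q[:,1],[1,99]).round(4),q[:,2].mean().round(4))
    print('front',np.percentile(P[:,0],99).round(4))
p,W=wrist(arm,'w4')
E
```

```text
top 0.46 [-0.2089 -0.1489] 0.0445
top 0.475 [-0.2089 -0.1485] 0.0443
top 0.49 [-0.2066 -0.1485] 0.0444
front 0.5004
side 0.46 [-0.2067 -0.1474] 0.0449
side 0.475 [-0.2075 -0.1467] 0.0449
side 0.49 [-0.2068 -0.147 ] 0.0449
front 0.5008
```

```bash
python3 - <<'E'
from plant import arm
from h import *
pi=np.pi; o=[pi,0,pi]; Y=-.178
F=lambda:(arm.read_state()['eef_pos'].round(4),arm.read_state()['contact_force'].round(1))
print(arm.servo_line([.455,Y,.1818],o,vel=.06,guard=8),F())
for x in (.475,.495,.51,.522):
    g=arm.servo_line([x,Y,.181],o,vel=.04,guard=8); print(g,F())
    if g: break
p,d=arm.grab_frame('side');cv2.imwrite('pics/s5.png',cv2.resize(p[200:330,200:380,::-1],(720,520)));print(arm.read_state()['t'])
E
```

```text
False (array([ 0.4546, -0.1779,  0.1817]), array([-0.1, -0.3, -3.5]))
False (array([ 0.475 , -0.1779,  0.1809]), array([-0.2,  0.1, -3. ]))
False (array([ 0.4949, -0.1779,  0.1809]), array([ 0.4, -0. , -3.5]))
False (array([ 0.5101, -0.1779,  0.1809]), array([ 0.2, -0.5, -2.4]))
False (array([ 0.5222, -0.178 ,  0.181 ]), array([-0.1, -0.6, -3.9]))
11.8
```

View pics/s5.png

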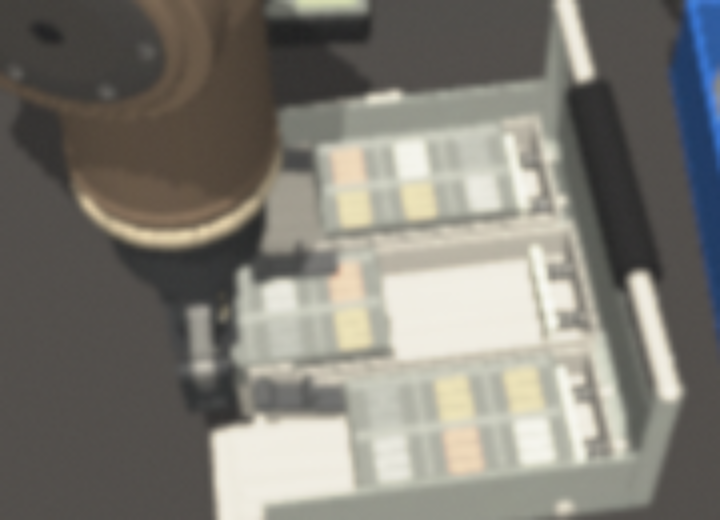

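The side crop shows the box square in the channel with the catch (300,260) lifted and riding on its top. Next I release it, re-pose with the fingers shut, and set up behind the box.

```bash
python3 - <<'E'
from plant import arm
from h import *
pi=np.pi; o=[pi,0,pi]; Y=-.178
arm.servo_line([.522,Y,.1798],o,vel=.03,guard=6)
arm.pause(.3); arm.set_gripper(1.0)
arm.servo_line([.522,Y,.28],o,vel=.12); arm.set_gripper(0.0)
o2=[pi,0,pi/2]; y=-.184
arm.goto([.45,y,.28],o2); 
for n in('top','side'):
    p,d=arm.grab_frame(n); W=cloud(d,arm.camera_info(n))
    m=(W[...,2]>.037)&(W[...,2]<.046)&(W[...,0]>.48)&(W[...,0]<.64)&(W[...,1]>-.21)&(W[...,1]<-.164); P=W[m]
    print(n,len(P), P.min(0).round(4),P.max(0).round(4)) if len(P) else print(n,0)
arm.servo_line([.45,y,.187],o2,vel=.1,guard=10)
s=arm.read_state(); print(s['t'],s['eef_pos'],s['grip_width'],s['contact_force'])
p,W=wrist(arm,'w6'); cv2.imwrite('pics/s6.png',cv2.resize(arm.grab_frame('side')[0][200:330,180:360,::-1],(720,520)))
E
```

```text
top 1146 [ 0.5079 -0.2089  0.0373] [ 0.6156 -0.164   0.0459]
side 997 [ 0.5066 -0.2099  0.0372] [ 0.6163 -0.164   0.0457]
17.0667 [ 0.45020454 -0.1840887   0.18741706] 0.002390648275802969 [-0.22322387  0.26720386  1.18265083]
```

View pics/s6.png

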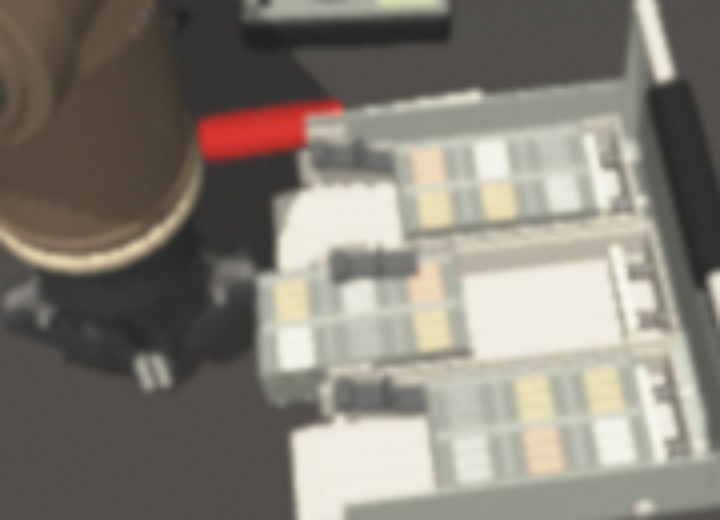

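The side crop shows the box resting alone in the channel with the catch on top. The shut fingers are in front of it, at about (150,370), and the gripper knuckles reach forward. I'll check their height and width before advancing.

```bash
python3 - <<'E'
from plant import arm
from h import *
for n in('side','top'):
    p,d=arm.grab_frame(n); W=cloud(d,arm.camera_info(n)).reshape(-1,3)
    for zl in np.arange(.01,.13,.01):
        q=W[(W[:,2]>zl)&(W[:,2]<zl+.01)&(abs(W[:,0]-.45)<.08)&(abs(W[:,1]+.184)<.06)&((W[:,0]<.503)|(W[:,2]>.05))&((W[:,0]<.525)|(W[:,2]>.06))]
        if len(q)>3: print(n,zl.round(3),len(q),np.percentile(q,2,axis=0).round(3)[:2],np.percentile(q,98,axis=0).round(3)[:2])
E
```

```text
side 0.02 29 [ 0.438 -0.195] [ 0.463 -0.189]
side 0.03 31 [ 0.438 -0.195] [ 0.464 -0.182]
side 0.04 24 [ 0.439 -0.196] [ 0.464 -0.189]
side 0.05 38 [ 0.429 -0.197] [ 0.467 -0.178]
side 0.06 118 [ 0.418 -0.197] [ 0.483 -0.176]
side 0.07 101 [ 0.41  -0.197] [ 0.489 -0.176]
side 0.08 121 [ 0.404 -0.201] [ 0.499 -0.179]
side 0.09 114 [ 0.394 -0.201] [ 0.502 -0.187]
side 0.1 237 [ 0.39  -0.201] [ 0.511 -0.171]
side 0.11 119 [ 0.399 -0.204] [ 0.504 -0.179]
side 0.12 50 [ 0.41 -0.2 ] [ 0.492 -0.177]
top 0.06 13 [ 0.472 -0.184] [ 0.487 -0.172]
top 0.07 21 [ 0.474 -0.18 ] [ 0.495 -0.173]
top 0.08 20 [ 0.483 -0.181] [ 0.502 -0.173]
top 0.09 17 [ 0.489 -0.181] [ 0.51  -0.173]
top 0.1 87 [ 0.492 -0.195] [ 0.511 -0.173]
top 0.11 23 [ 0.486 -0.189] [ 0.505 -0.175]
top 0.12 5 [ 0.484 -0.177] [ 0.491 -0.175]
```

The finger front face is 14 mm ahead of the TCP. The knuckles clear the box top, and sideways they are 9 mm from the catch. Now I push, slowing near the plate.

```bash
cat > push.py <<'E'
from plant import arm
from h import *
pi=np.pi; o2=[pi,0,pi/2]; y=-.184; Z=.187
def fx(n=6):
    v=[]
    for _ in range(n): v.append(arm.read_state()['contact_force'][0]); arm.pause(.02)
    return np.mean(v)
E
python3 - <<'E'
from push import *
f0=fx(10);print('f0',f0)
print(arm.servo_line([.485,y,Z],o2,vel=.05,guard=6))
print(arm.servo_line([.555,y,Z],o2,vel=.03,guard=5),arm.read_state()['eef_pos'],fx()-f0)
x=arm.read_state()['eef_pos'][0]
while x<.574:
    x+=.002; g=arm.servo_line([x,y,Z],o2,vel=.015,guard=5); f=fx()-f0; print(round(x,4),arm.read_state()['eef_pos'][0].round(4),g,f.round(2))
    if abs(f)>3.5: break
print(arm.read_state()['t'])
E
```

```text
f0 -0.12157598139879813
False
False [ 0.5549481  -0.18398748  0.1869972 ] -1.2967724064367163
0.557 0.5572 False -0.15
0.559 0.559 False -0.61
0.561 0.5611 False -0.66
0.563 0.5631 False -0.49
0.565 0.5651 False -0.34
0.567 0.5671 False -0.35
0.569 0.5691 False -0.36
0.571 0.5711 False -0.5
0.573 0.573 False -0.06
0.575 0.5751 False -0.36
24.7
```

```bash
python3 - <<'E'
from push import *
p,d=arm.grab_frame('side'); W=cloud(d,arm.camera_info('side'))
m=(W[...,2]>.038)&(W[...,2]<.045)&(W[...,0]>.56)&(W[...,0]<.72)&(W[...,1]>-.205)&(W[...,1]<-.165);P=W[m];print('box front',np.percentile(P[:,0],[1,99]))
cv2.imwrite('pics/s7.png',cv2.resize(p[200:330,200:380,::-1],(720,520)))
f0=-.12;x=.575;hit=None
while x<.592:
    x+=.001; g=arm.servo_line([x,y,Z],o2,vel=.01,guard=6); f=fx(8)-f0; print(round(x,4),arm.read_state()['eef_pos'][0].round(4),g,f.round(2))
    if abs(f)>3.: break
print(arm.read_state()['t'])
E
```

```text
box front [0.57706965 0.69848758]
0.576 0.576 False -1.09
0.577 0.5767 False -4.89
25.5167
```

View pics/s7.png

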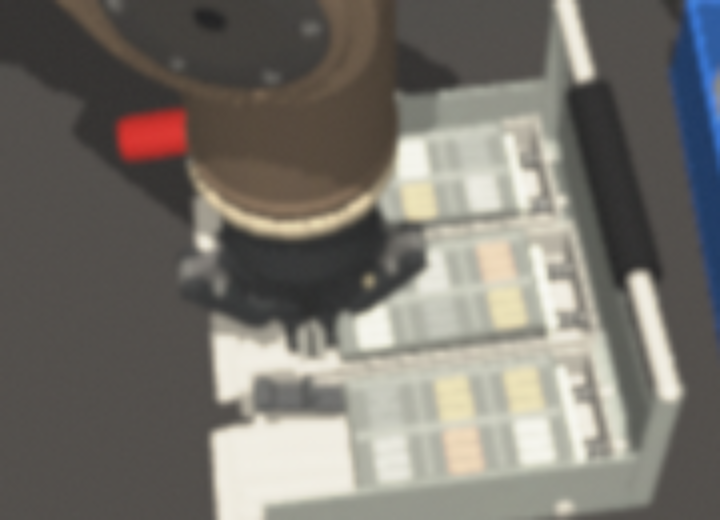

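The crop shows the box touching the plate, with the fingers at (310,340) behind it. The force jump at TCP x≈0.5765 matches the predicted plate face. Now I press gently, about 4 to 5 mm.

```bash
python3 - <<'E'
from push import *
f0=-.12;x=.577
while x<.586:
    x+=.0005; g=arm.servo_line([x,y,Z],o2,vel=.005,guard=4); f=fx(8)-f0; a=arm.read_state()['eef_pos'][0]; print(round(x,4),a.round(4),g,f.round(2))
    if abs(f)>8.4 or a>.5812: break
arm.pause(.4);print(arm.read_state()['t'],fx())
p,W=wrist(arm,'w8')
m=(W[...,1]>-.160)&(W[...,1]<-.148)&(W[...,0]>.545)&(W[...,0]<.62)&(W[...,2]>.02)
for xx in np.arange(.545,.62,.006):
    q=W[m&(abs(W[...,0]-xx)<.003)]; print(xx.round(3),len(q),np.median(q[:,2]).round(4) if len(q) else None)
E
```

```text
0.5775 0.5769 False -7.89
0.578 0.5772 False -9.29
26.6833 -9.775787798996637
0.545 90 0.0511
0.551 671 0.0532
0.557 763 0.0508
0.563 684 0.0496
0.569 646 0.0492
0.575 703 0.0581
0.581 675 0.0481
0.587 673 0.0475
0.593 553 0.0469
0.599 599 0.0418
0.605 592 0.0418
0.611 593 0.0418
0.617 608 0.0418
```

View pics/w8.png

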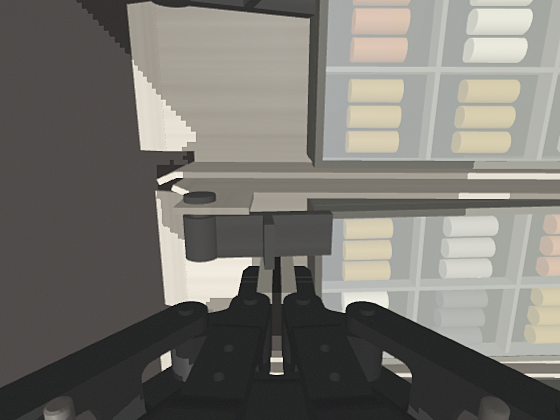

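The wrist view shows the catch tongue (270,235) still on the box top, with the rear edge at about column 320 and 3 to 4 mm still to go. The push force is higher than the springs explain, so I'll check the box's yaw and the plate before pressing more.

```bash
python3 - <<'E'
from push import *
W=np.load('w8.npy')
def edges(W,t):
    z=W[...,2]
    for lo in np.arange(.595,.705,.015):
        m=(abs(z-.042)<.0022)&(W[...,0]>lo)&(W[...,0]<lo+.015)&(W[...,1]>-.2105)&(W[...,1]<-.142);P=W[m]
        if len(P)>20: print(t,lo.round(3),len(P),np.percentile(P[:,1],[1,99]).round(4),P[:,2].mean().round(4))
edges(W,'w')
for n in('side','top'):
    p,d=arm.grab_frame(n); C=cloud(d,arm.camera_info(n)); edges(C,n)
    if n=='side':
        for yy in np.arange(-.205,-.148,.01):
            q=C[(abs(C[...,1]-yy)<.005)&(C[...,0]>.685)&(C[...,0]<.73)]; q=q[np.argsort(q[:,0])]; print(yy.round(3),[(int(a*1000),int(b*1000)) for a,_,b in q[::6]])
s=arm.read_state();print(s['eef_pos'],s['ee_rot'],s['contact_force'],s['wrist_torque'],s['grip_width'])
E
```

```text
w 0.595 4168 [-0.1835 -0.1471] 0.0418
w 0.61 4583 [-0.2058 -0.1468] 0.0418
w 0.625 5250 [-0.1929 -0.1464] 0.0418
w 0.64 6059 [-0.2006 -0.146 ] 0.0418
w 0.655 6606 [-0.2048 -0.1457] 0.0418
w 0.67 2485 [-0.205  -0.1517] 0.0417
side 0.595 64 [-0.2067 -0.1842] 0.0419
side 0.61 81 [-0.2066 -0.1646] 0.0421
side 0.625 100 [-0.2064 -0.1698] 0.042
side 0.64 147 [-0.2058 -0.1465] 0.042
side 0.655 163 [-0.2056 -0.1455] 0.0421
side 0.67 153 [-0.2052 -0.1458] 0.0421
side 0.685 159 [-0.2052 -0.145 ] 0.042
-0.205 [(685, 43), (686, 35), (689, 41), (691, 41), (693, 33), (696, 40), (697, 42), (699, 23), (702, 19), (714, 32), (719, 134), (720, 137), (722, 137), (723, 32), (724, 140), (725, 140), (727, 142), (729, 141)]
-0.195 [(685, 41), (687, 43), (691, 41), (694, 41), (697, 41), (700, 43), (707, 24), (710, 26), (713, 22), (714, 5), (717, 26), (718, 132), (719, 134), (720, 6), (721, 25), (722, 37), (723, 40), (723, 28), (724, 142), (727, 142), (728, 142)]
-0.185 [(685, 42), (689, 42), (692, 39), (695, 41), (698, 41), (703, 34), (716, 19), (718, 133), (721, 136), (722, 141), (722, 33), (723, 21), (724,
[... 421 characters left out ...]
), (721, 139), (722, 19), (723, 26), (723, 37), (725, 136), (728, 142)]
-0.155 [(685, 44), (688, 42), (692, 40), (695, 41), (699, 42), (703, 35), (714, 6), (719, 136), (720, 136), (722, 39), (723, 37), (723, 24), (725, 38), (726, 143), (729, 140)]
top 0.595 29 [-0.1574 -0.1488] 0.0419
top 0.61 37 [-0.1618 -0.1488] 0.0415
top 0.625 53 [-0.1658 -0.149 ] 0.0418
top 0.64 68 [-0.1722 -0.1474] 0.0415
top 0.655 101 [-0.1765 -0.1472] 0.0414
top 0.67 108 [-0.1824 -0.1474] 0.0417
top 0.685 122 [-0.1909 -0.1472] 0.0414
[ 0.57717101 -0.18386344  0.1869489 ] [-3.13956688e+00 -5.57784836e-04  1.57087500e+00] [-9.39579769 -0.26485781  7.61137619] [-0.01526291  1.28916735  0.04180841] -0.0024066233189586027
```

The tool also carries about 7 N of vertical load: the finger is sticking to the box's rear face and pressing the box onto the floor, which adds friction. I'll relieve that in z and then continue pressing.

```bash
cat >> push.py <<'E'
def F(n=6):
    v=[]
    for _ in range(n): v.append(arm.read_state()['contact_force']); arm.pause(.02)
    return np.mean(v,0)
E
python3 - <<'E'
from push import *
x=.578; z=Z
print(F().round(1))
for i in range(40):
    f=F(); a=arm.read_state()['eef_pos']
    print(round(x,4),round(z,4),a.round(4),f.round(1))
    if f[0]<-12 or a[0]>.5810: break
    if f[2]>2.0: z+=.0002
    elif f[2]<-1: z-=.0002
    if f[0]>-9: x+=.0003
    elif f[2]<=2.0: break
    arm.servo_line([x,y,z],o2,vel=.005)
print(arm.read_state()['t'])
E
```

```text
[-9.5 -0.1  7.2]
0.578 0.187 [ 0.5772 -0.1839  0.1869] [-9.3 -0.2  7.1]
0.578 0.1872 [ 0.5772 -0.1838  0.187 ] [-8.1  0.2  3.9]
0.5783 0.1874 [ 0.5775 -0.1837  0.187 ] [-7.   0.2  1. ]
0.5786 0.1874 [ 0.5777 -0.1837  0.187 ] [-7.7  0.9  1.3]
0.5789 0.1874 [ 0.578  -0.1837  0.187 ] [-8.2  0.9  1.3]
0.5792 0.1874 [ 0.5783 -0.1837  0.187 ] [-8.3  1.   2. ]
0.5795 0.1876 [ 0.5786 -0.1837  0.1871] [-7.6  1.1 -0.3]
0.5798 0.1876 [ 0.5789 -0.1837  0.1871] [-7.1  0.9  0.1]
0.5801 0.1876 [ 0.5791 -0.1837  0.1871] [-7.6  1.6 -0.1]
0.5804 0.1876 [ 0.5794 -0.1836  0.1871] [-7.8  1.3  0. ]
0.5807 0.1876 [ 0.5797 -0.1836  0.187 ] [-8.   1.   0.2]
0.581 0.1876 [ 0.58   -0.1836  0.1871] [-7.9  1.6  0.2]
0.5813 0.1876 [ 0.5802 -0.1836  0.1871] [-8.7  1.1  0.3]
0.5816 0.1876 [ 0.5805 -0.1836  0.1871] [-8.9  1.2  0.4]
0.5819 0.1876 [ 0.5807 -0.1836  0.187 ] [-8.7  1.3  0.5]
0.5822 0.1876 [ 0.581  -0.1836  0.187 ] [-9.6  1.5  1.4]
32.3833
```

```bash
cat >> push.py <<'E'
def catch(nm):
    p,W=wrist(arm,nm); out=[]
    for xx in np.arange(.557,.618,.006):
        q=W[(W[...,1]>-.159)&(W[...,1]<-.149)&(abs(W[...,0]-xx)<.003)&(W[...,2]>.02)]; out.append((round(xx,3),round(1000*np.median(q[:,2]),1) if len(q) else None))
    print(out)
E
python3 - <<'E'
from push import *
catch('w9')
x,z=.5822,.1876
for i in range(8):
    f=F();a=arm.read_state()['eef_pos']; print(a.round(4),f.round(1))
    if f[0]<-10.5 or a[0]>.5818: break
    x+=.0003; z+=.0002*(f[2]>1.8); arm.servo_line([x,y,z],o2,vel=.005)
arm.pause(.3);catch('w10');print(x,z,arm.read_state()['t'])
E
```

```text
[(np.float64(0.557), np.float64(50.8)), (np.float64(0.563), np.float64(49.6)), (np.float64(0.569), np.float64(49.1)), (np.float64(0.575), np.float64(57.8)), (np.float64(0.581), np.float64(48.0)), (np.float64(0.587), np.float64(47.6)), (np.float64(0.593), np.float64(46.9)), (np.float64(0.599), np.float64(41.9)), (np.float64(0.605), np.float64(41.8)), (np.float64(0.611), np.float64(41.9)), (np.float64(0.617), np.float64(41.8))]
[ 0.581  -0.1836  0.187 ] [-9.3  1.2  1.2]
[ 0.5813 -0.1836  0.1871] [-9.4  1.6  1.5]
[ 0.5816 -0.1836  0.187 ] [-10.1   1.4   1.7]
[ 0.5818 -0.1836  0.187 ] [-10.1   1.2   1.8]
[ 0.5821 -0.1836  0.1871] [-10.1   1.4   1.6]
[(np.float64(0.557), np.float64(50.5)), (np.float64(0.563), np.float64(46.7)), (np.float64(0.569), np.float64(44.7)), (np.float64(0.575), np.float64(51.9)), (np.float64(0.581), np.float64(40.2)), (np.float64(0.587), np.float64(38.0)), (np.float64(0.593), np.float64(37.0)), (np.float64(0.599), np.float64(41.9)), (np.float64(0.605), np.float64(41.9)), (np.float64(0.611), np.float64(41.9)), (np.float64(0.617), np.float64(41.8))]
0.5833999999999999 0.1876 34.2833
```

The catch has dropped: its top now slopes about 20° nose-down, behind the box. I'll back off and check.

```bash
python3 - <<'E'
from push import *
arm.servo_line([.578,y,.1876],o2,vel=.01); arm.servo_line([.47,y,.1876],o2,vel=.06)
arm.servo_line([.47,y,.32],o2,vel=.12); arm.pause(.5)
p,d=arm.grab_frame('side');cv2.imwrite('pics/s11.png',cv2.resize(p[200:330,200:380,::-1],(720,520)))
C=cloud(d,arm.camera_info('side'));m=(abs(C[...,2]-.042)<.002)&(C[...,0]>.585)&(C[...,0]<.712)&(C[...,1]>-.209)&(C[...,1]<-.165);print('box x',np.percentile(C[m][:,0],[1,99]),'y',np.percentile(C[m][:,1],1))
for n in('side','top'):
    C=cloud(arm.grab_frame(n)[1],arm.camera_info(n))
    for xx in(.56,.568,.58,.588): 
        q=C[(abs(C[...,1]+.154)<.004)&(abs(C[...,0]-xx)<.003)]; print(n,xx,np.median(q[:,2]).round(4) if len(q) else None)
print(arm.read_state()['t'])
E
```

```text
box x [0.5947073  0.70238443] y -0.20637091355057138
side 0.56 0.0466
side 0.568 0.0426
side 0.58 0.0232
side 0.588 0.0379
top 0.56 0.0469
top 0.568 0.0442
top 0.58 0.0402
top 0.588 0.0359
38.825
```

View pics/s11.png

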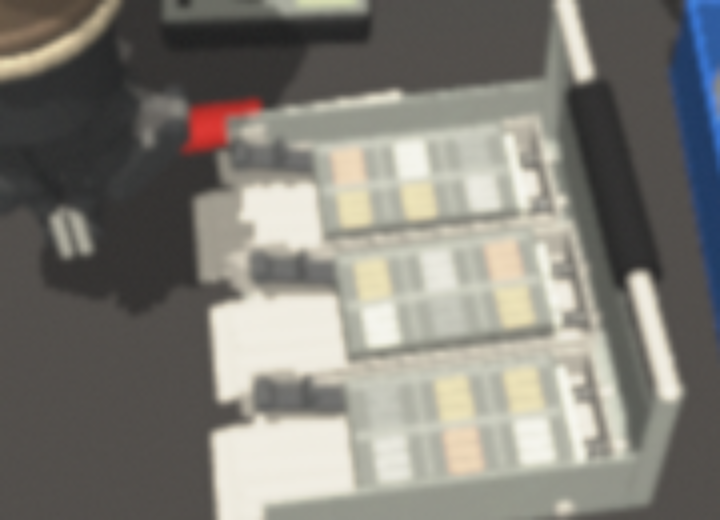

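The side crop shows the box locked like its neighbours. Its rear edge is at about column 340 with the catch (290,268) down behind it, and the gripper is clear of everything.

```bash
python3 -c "
from plant import arm
print(arm.sign_off())"
```

```text
the job is handed in; nothing more can be done
None
```

The box is in the middle bay with the catch down behind it, pressed against the sprung plate, the gripper is clear, and the job was handed in at about 39 s; the sign-off returned no verdict.

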